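# Set a stem to its gauge height

### The job

Take the hooked height gauge out of its block and hook it onto the bare rail, at least 60 mm to the left of the black ring (seen from the robot), slide it along the rail until it is centred over the ring and let go of it. Then grip the wooden knob of the rod in the upright log and draw it straight up, without wrenching it sideways and without pulling it right out, until the knob's top is level with the lower edge of the hanging gauge. Finish while still holding the rod there, and leave the other things on the table alone.

Things in the scene. Friction and masses are not known exactly. Their poses are not given: they have to be found in the camera images.
- rail: Fixed stand: a level bare steel bar 12 mm thick, 320 mm long, along this body's y, on two 18 mm wooden posts at y = -150 and +150 mm with low feet. The bar's axis is 252 mm above this origin, which lies below its middle, 0 to 10 mm below the table's surface. +x points away from the robot, +y to its left; turned up to 0.2 rad.
- ring: The mark: a thin black ring around the rail, 5 mm wide, flush enough not to hinder sliding. Origin at its centre, on the rail's axis; axes as the rail's. It lies right of the rail's middle.
- gauge: Loose height gauge (hanger), 90 to 145 g, standing upright in the block at the start. Origin at the middle of its straight lower edge; z up. Wooden plate 10 x 60 x 46 mm (x, y, z) below, a question-mark hook of steel strap, open towards +x, above it, a wooden grip tab on top. Hung on the rail, its origin is 92.6 mm below the rail's axis.
- gauge_hook (a point): Middle of the hook's throat, 92.6 mm above the gauge's lower edge: where the rail's axis sits when hung. Strap 4 mm thick, 30 mm wide (y), back at x = -13, lip at x = +13 mm. The rail enters from +x through the gap below the lip: 16.6 to 42.6 mm below this point (above the plate's ledge). Peaked roof, its underside 7 mm above this point.
- gauge_tab (a point): Centre of the grip tab, 121 mm above the gauge's lower edge: wood 10 mm thick (x), 36 mm wide (y), 38 mm high; the hook's roof is right below it.
- block: Fixed wooden block 70 x 100 x 45 mm that stores the gauge; origin at the centre of its underside, on the table. Slot 13 x 63 mm (x, y), 25 mm deep; the gauge's lower edge stands on its floor, 20 mm above the table, axes as the gauge's.
- log: Fixed upright log 84 mm across with bark, its top 61 to 86 mm above the table, on the robot's side of the rail and right of the ring. Origin at the centre of the top face, at the mouth of a vertical blind bore 13.2 mm wide and 60 mm deep.
- rod: Loose steel rod 12 mm thick, 108 mm long in all, 75 to 155 g, with a round wooden knob 22 mm thick and 38 mm high on top. Origin at the centre of the knob's top face, z up. It first stands on the bore's floor, top 48 mm above the log (knob from 10 to 48 mm). It slides snugly and falls back if let go. It must rise some 25 to 40 mm.
- spool: Bystander: wire spool, 40 mm across, 42 mm high; origin under its centre.
- slice: Bystander: slice of log lying flat, 76 mm across, 22 mm thick; origin under its centre.
- jar: Bystander: glass jar with a metal lid, 56 mm across, 70 mm high; origin under its centre.

How it is judged:
On the way, in this order (a step that is already met when the one before it is completed fails the run):
1. the gauge is hooked over the rail, at least 50 mm left of the ring (z of gauge in the frame of ring between -0.0986 and -0.0866 m and x of gauge in the frame of ring between -0.01 and 0.01 m and angle between the y axis of gauge and the y axis of rail, either way round below 0.2 rad and y of gauge in the frame of ring above 0.05 m and contact force between gauge and rail above 0.2 N), for 0.1 s.
2. the gauge, still hooked, slides along the rail towards the ring (z of gauge in the frame of ring between -0.0986 and -0.0866 m and x of gauge in the frame of ring between -0.01 and 0.01 m and angle between the y axis of gauge and the y axis of rail, either way round below 0.2 rad and y of gauge in the frame of ring between 0.015 and 0.045 m), for 0.02 s.
3. the gauge hangs from the rail, centred on the ring within 10 mm, let go (z of gauge in the frame of ring between -0.0986 and -0.0866 m and x of gauge in the frame of ring between -0.01 and 0.01 m and angle between the y axis of gauge and the y axis of rail, either way round below 0.2 rad and y of gauge in the frame of ring between -0.01 and 0.01 m and contact force between gauge and rail above 0.3 N and contact force between the fingers and gauge below 0.1 N and angle between gauge's own z axis and vertical below 0.15 rad), for 0.3 s.
At the end, for the whole second after the job is handed in: The gauge hangs still and untouched on the rail, centred on the ring within 10 mm, and the gripper holds the rod still and upright, its foot still in the bore, with the knob's top within 6 mm of the height of the gauge's lower edge (92.6 mm below the rail's axis) (all of step 3 and z of rod in the frame of ring between -0.0986 and -0.0866 m and contact force between the fingers and rod above 1 N and horizontal distance between rod and log below 0.008 m and angle between rod's own z axis and vertical below 0.1 rad and linear speed of rod below 0.02 m/s and linear speed of gauge below 0.03 m/s); the arm keeps its last pose, push and grip.
It fails at once if the rod is pulled right out of the log (z of rod in the frame of log above 0.106 m).
It fails at once if the rod is wrenched sideways in its bore (over 60 N on the log) (contact force between rod and log above 60 N).
It fails at once if a bystander is moved by more than 30 mm (distance of any of spool, slice, jar from where it was at the start of the episode above 0.03 m).
It also fails if it takes over 64 s, if anything falls off the work surface, if the arm or the gripper's body presses on something with over 40 N, if the wrist force passes 120 N, or if a joint passes its speed limit or range.

### The arm

A 7-joint arm with a two-finger parallel gripper is mounted at the origin on the work surface. World frame = base frame: x ahead of the robot, y to its left, z up, the work surface at z = 0. Lengths are in m, angles in rad, forces in N, time in s.
With the tool pointing down it reaches from about 0.425 to 0.95 m from the base axis. Payload 4.7 kg.
Tool frame: the origin (TCP) lies on the centre line of the jaws, within the pads' length; the fingertips stand robot.nose_length ahead of it and the grasp point (between the pads) lies 8 mm behind it (robot.nose_length is the distance from the TCP to the fingertips, in m); z points along the fingers, x is the direction in which the jaws open and shut, and the axes are right-handed (so a half turn about z gives the same grasp; the last joint's range is limited). The gripper opens to 85 mm and grips with 20 to 120 N. Pads are 22 mm wide; open, the fingers measure 114 mm over their backs; the gripper's body (76 mm by 85 mm) begins 54 mm behind the grasp point. The pads swing forward as they close: fully open they stand 13 mm farther back than shut.
Start: joints at [-1.248, 0.469, -0.049, 1.532, 0.024, 1.141, -0.082], TCP at [0.233, 0.634, 0.242] pointing down, gripper open.
Joint ranges: [-2.59, 2.59], [-0.33, 1.99], [-1.39, 1.29], [0.1, 2.45], [-1.04, 4.18], [0.21, 1.99], [-2.66, 2.66]. Speed limits (rad/s): [2.57, 2.57, 3.14, 3.14, 3.14, 3.14, 3.14].

### API

Orientations are given as [roll, pitch, yaw] about the fixed x, y, z axes, in that order (R = Rz(yaw) Ry(pitch) Rx(roll)).
In Python, from plant import robot gives the robot as it stands. Calls block until the motion is done:
- robot.goto(position, orientation): joint-space move of the TCP to a pose.
- robot.move_straight(position, vel=0.15, attitude=None, contact_N=None): straight line of the TCP; attitude=None keeps the orientation; vel is the mean speed in m/s. With contact_N (N) it stops when the force on the tool has changed by that much, and returns True; else False.
- robot.move_joints(angles): joint-space move.
- robot.grip(opening, strength=None): opening from 0.0 (shut) to 1.0 (fully open); strength is the grip in N (None keeps the last); returns when the fingers have stopped.
- robot.sleep(seconds).
- robot.inverse_kinematics(position, orientation): joint angles nearest the present ones, or None.
- robot.sense(): the state.
- robot.grab_frame(name): name is "scene" or "top"; returns a dict with "image" (400x640x3 uint8, red, green, blue), "range_z" (400x640 float32, m along the optical axis (not along the pixel's ray), 0 where there is no reading), "fx", "fy", "cx", "cy" (pixels), "dist_coeffs" ([k1, k2, p1, p2, k3] as OpenCV has them; the pictures are not rectified), "R" (3x3) and "t" (3): a world point X has camera coordinates R X + t. Camera axes: x right, y down, z forward; pixel columns grow to the right and rows downward; lengths in m; the calibration is good to about 2 mm. A picture is of the moment at which its call begins.
A pose or a line that the arm cannot do raises robot.IKError and nothing moves.
- robot.close_job(): hands the job in, once; it reports no verdict.
The state is a dict: "t": time; "joint_pos": joint angles; "joint_velocities": joint speeds; "effort": joint torques, N m; "tcp_pos": TCP position; "tcp_rot": TCP orientation; "wrist_force": force on the tool from outside, world axes, zero at the start; "torque": the same for the moment, N m; "opening": opening from 0.0 (shut) to 1.0 (fully open).
Only numpy, scipy, OpenCV 4.12 (cv2) and the standard library are available. Lean on these libraries where they do the work, as an engineer would, in place of code of your own. Each camera call takes 0.05 s, during which the arm holds its last target. There are 200 camera calls.

## Working session

There is one attempt and no reset: what is moved stays moved. The work goes in short steps, each a Python script; the robot and the scene stay as the last script left them, time stands still between calls to the robot, and variables do not carry over. Pictures are saved under pics/ and viewed, about 8 in all and at most 12, crops included, and the job is handed in when it is done.

```bash
ls; mkdir -p pics
cat > h.py <<'E'
import numpy as np, cv2
from plant import robot
def pts(f):
    "world point map from depth"
    K=np.array([[f['fx'],0,f['cx']],[0,f['fy'],f['cy']],[0,0,1.]])
    u,v=np.meshgrid(np.arange(640.),np.arange(400.))
    n=cv2.undistortPoints(np.stack([u,v],-1).reshape(-1,1,2),K,np.array(f['dist_coeffs'],float)).reshape(400,640,2)
    z=f['range_z'][...,None]
    c=np.concatenate([n*z,z],-1)
    W=(c-np.array(f['t']))@np.array(f['R'])
    W[f['range_z']<=0]=np.nan
    return W
def ray(f,u,v,h):
    "pixel -> world on plane z=h"
    K=np.array([[f['fx'],0,f['cx']],[0,f['fy'],f['cy']],[0,0,1.]])
    n=cv2.undistortPoints(np.array([[[u,v]]],float),K,np.array(f['dist_coeffs'],float))[0,0]
    R=np.array(f['R']);o=-R.T@np.array(f['t']);d=R.T@np.array([n[0],n[1],1])
    return o+d*(h-o[2])/d[2]
def save(f,name): cv2.imwrite('pics/'+name,f['image'][:,:,::-1])
E
python3 - <<'E'
from h import *
import pickle
print(robot.nose_length, robot.sense())
for n in('scene','top'):
    f=robot.grab_frame(n); save(f,n+'0.png'); pickle.dump(dict(f),open(n+'0.pkl','wb'))
    print(n,-np.array(f['R']).T@np.array(f['t']),np.array(f['R'])[2],f['fx'],(f['range_z']>0).mean())
E
```

```text
pics
0.011 {'t': 0.0, 'joint_pos': array([-1.24788074,  0.4694254 , -0.04858909,  1.53367652,  0.02409335,
        1.14101727, -0.08227812]), 'joint_velocities': array([ 0.00015395,  0.00023422, -0.00059078,  0.00014957, -0.00020352,
       -0.00079253,  0.00047977]), 'effort': array([ 4.13070366e-04, -5.10307610e+01, -4.62560600e-02, -2.37712830e+01,
        1.07211046e-02,  7.41978816e-03,  1.10079651e-05]), 'tcp_pos': array([0.23240457, 0.63313228, 0.24127957]), 'tcp_rot': array([3.14152418e+00, 1.93995830e-03, 1.21902580e+00]), 'wrist_force': array([ 0.16316286,  0.17202659, -0.36797331]), 'torque': array([-0.00190928,  0.02492825,  0.03226015]), 'opening': 1.0024153419211401}
scene [ 1.39796519 -0.36791946  0.79110971] [-0.74684971  0.31990666 -0.5829882 ] 491.3017043659728 0.9958359375
top [0.45978658 0.01248461 1.09860809] [ 0.13747533 -0.01289455 -0.99042126] 408.62161715666815 0.9960859375
```

View pics/scene0.png

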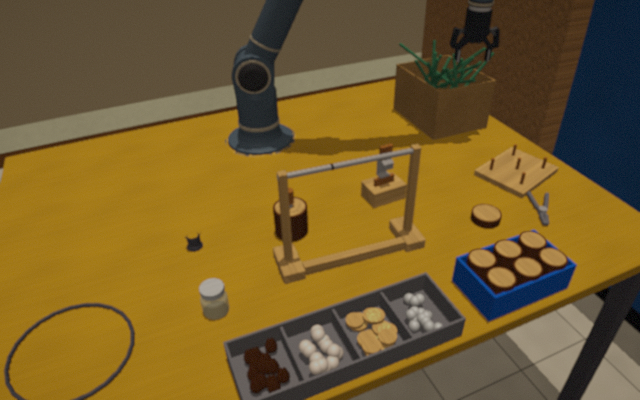

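View pics/top0.png

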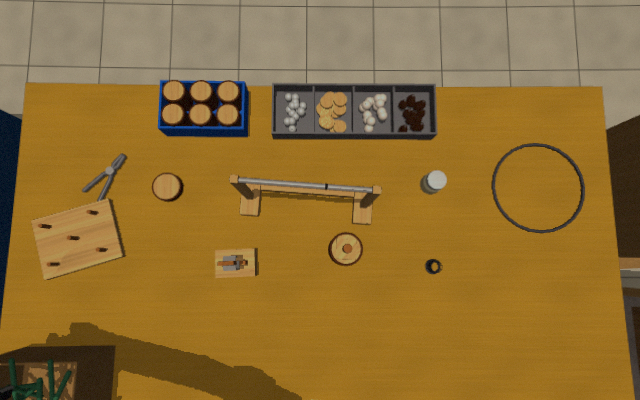

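The scene view shows the rail from (285,175) to (418,152) with the ring near (333,167). In the top view (up is +x, left is +y), the rail runs from (234,179) to (380,190) with the ring at (325,186). The gauge is in its block at about (235,263), and the log and knob are at (346,249).

Run:
```python
from h import *
import pickle
T=pickle.load(open('top0.pkl','rb'));S=pickle.load(open('scene0.pkl','rb'))
def st(n,P): print(n,len(P),np.round(np.median(P,0),4),np.round(P.min(0),4),np.round(P.max(0),4))
W=pts(T)
def sel(W,u0,u1,v0,v1,z0,z1):
    w=W[v0:v1,u0:u1]; m=(w[...,2]>z0)&(w[...,2]<z1); return w[m]
st('table',sel(W,280,310,290,310,-.1,.1))
P=sel(W,242,372,170,200,.235,.28); st('rail',P)
c=np.polyfit(P[:,1],P[:,0],1);print('x=a*y+b',c,'yaw',-np.arctan(c[0]),np.std(P[:,0]-np.polyval(c,P[:,1])), 'ztop',np.polyfit(P[:,1],P[:,2],1))
# ring: dark pixels on rail
u=np.arange(242,372);v=np.round(np.interp(u,[234,380],[180,190.5])).astype(int)
g=[T['image'][vv-3:vv+4,uu].sum(1).max() for uu,vv in zip(u,v)]
i=np.argsort(g)[:5]; print('ring top px',[(u[j],v[j],int(g[j])) for j in i])
for zz in (.246,.252,.258): print(ray(T,u[i].mean(),v[i].mean(),zz))
st('posts',sel(W,225,392,160,205,.27,.4))
# gauge/block
st('block',sel(W,205,265,240,290,.035,.055)); 
G=sel(W,205,265,240,290,.06,.3);st('gauge',G)
G=sel(W,205,265,240,290,.135,.18);st('tab',G)
st('log',sel(W,322,372,225,275,.055,.095));K=sel(W,322,372,225,275,.1,.15);st('knob',K)
for a,z in(('blk',(.03,.055)),('tab',(.14,.18)),('log',(.055,.095)),('knob',(.1,.15))):
    u0=205 if a in('blk','tab') else 322
    w=W[225:290,u0:u0+60,2]; m=((w>z[0])&(w<z[1])).astype(np.uint8)
    cs=cv2.findContours(m,0,1)[0]
    if not cs: continue
    cc=max(cs,key=cv2.contourArea); 
    h=np.nanmedian(w[m>0]); 
    if len(cc)<3: print(a,len(cc)); continue
    B=np.array([ray(T,p[0]+u0,p[1]+225,h)[:2] for p in cc[:,0]],np.float32)
    print(a,h,cv2.minAreaRect(B),cv2.minEnclosingCircle(B))
V=pts(S)
P=V[145:185,295:408].reshape(-1,3);P=P[(P[:,2]>.235)&(P[:,2]<.28)];st('railS',P);print(np.polyfit(P[:,1],P[:,0],1))
G=sel(V,365,410,140,200,.06,.22);st('gaugeS',G); G=sel(V,360,410,140,200,.135,.22);st('tabS',G)
st('logS',sel(V,270,312,190,240,.055,.095));st('knobS',sel(V,270,312,180,230,.1,.17))
im=np.hstack([cv2.resize(T['image'][235:290,200:265],None,fx=6,fy=6,interpolation=2),cv2.resize(S['image'][140:195,360:425],None,fx=6,fy=6,interpolation=2)]);
im2=np.hstack([cv2.resize(T['image'][165:205,290:355],None,fx=6,fy=6,interpolation=2),cv2.resize(S['image'][150:190,300:365],None,fx=6,fy=6,interpolation=2)])
cv2.imwrite('pics/crop1.png',np.vstack([im,im2])[:,:,::-1])
```

```text
table 595 [0.3609 0.057  0.0007] [ 0.3352  0.0178 -0.0051] [0.3845 0.0943 0.0088]
rail 742 [0.6178 0.0217 0.2532] [ 0.5998 -0.1153  0.2355] [0.6331 0.1582 0.2596]
x=a*y+b [0.07489138 0.61592482] yaw -0.0747518386199206 0.0034141368277595947 ztop [0.00192986 0.2529577 ]
ring top px [(np.int64(326), np.int64(187), 318), (np.int64(325), np.int64(187), 330), (np.int64(327), np.int64(187), 369), (np.int64(365), np.int64(189), 430), (np.int64(364), np.int64(189), 435)]
[ 0.61336071 -0.05116689  0.246     ]
[ 0.61227997 -0.05071896  0.252     ]
[ 0.61119924 -0.05027103  0.258     ]
  return _methods._mean(a, axis=axis, dtype=dtype,
  ret = um.true_divide(
Traceback (most recent call last):
ValueError: zero-size array to reduction operation minimum which has no identity
```

```bash
cat > m.py <<'E'
from h import *
import pickle
T=pickle.load(open('top0.pkl','rb'));S=pickle.load(open('scene0.pkl','rb'))
def st(n,P):
    print(n,len(P),*( [np.round(np.median(P,0),4),np.round(P.min(0),4),np.round(P.max(0),4)] if len(P) else []))
W=pts(T);V=pts(S)
def sel(W,u0,u1,v0,v1,z0,z1):
    w=W[v0:v1,u0:u1]; m=(w[...,2]>z0)&(w[...,2]<z1); return w[m]
print('ring',ray(T,326,187,.252))
for k in range(3): 
  pass
st('block',sel(W,205,265,240,290,.035,.055)); 
st('gauge',sel(W,205,265,240,290,.06,.3))
st('tab',sel(W,205,265,240,290,.135,.18))
for a,z in(('blk',(.03,.055)),('tab',(.14,.18)),('log',(.055,.095)),('knob',(.1,.15))):
    u0=205 if a in('blk','tab') else 322
    w=W[225:290,u0:u0+60,2]; m=((w>z[0])&(w<z[1])).astype(np.uint8)
    cs=cv2.findContours(m,0,1)[0]
    if not cs: continue
    cc=max(cs,key=cv2.contourArea); h=np.nanmedian(w[m>0])
    B=np.array([ray(T,p[0]+u0,p[1]+225,h)[:2] for p in cc[:,0]],np.float32)
    print(a,h,len(cc),cv2.minAreaRect(B) if len(cc)>2 else B,cv2.minEnclosingCircle(B))
P=V[145:185,295:408].reshape(-1,3);P=P[(P[:,2]>.235)&(P[:,2]<.28)];st('railS',P);print(np.polyfit(P[:,1],P[:,0],1),np.percentile(P[:,2],[90,95]))
print('ring S',ray(S,333,167,.255))
st('gaugeS',sel(V,365,410,140,200,.06,.22)); st('tabS',sel(V,360,410,140,200,.135,.22))
st('logS',sel(V,270,312,190,240,.055,.095));st('knobS',sel(V,270,312,180,230,.1,.17))
r=lambda I,a,b,c,d:cv2.resize(I['image'][a:b,c:d],None,fx=6,fy=6,interpolation=2)
im=np.hstack([r(T,235,290,200,265),r(S,140,195,360,425)])
im2=np.hstack([r(T,165,205,290,355),r(S,150,190,300,365)])
cv2.imwrite('pics/crop1.png',np.vstack([im,im2])[:,:,::-1])
E
python3 m.py
```

```text
ring [ 0.61389062 -0.01829693  0.252     ]
block 819 [0.4571 0.1981 0.0457] [0.4197 0.1554 0.035 ] [0.4901 0.2577 0.0513]
gauge 278 [0.4548 0.2006 0.1187] [0.4386 0.1768 0.0618] [0.4716 0.2235 0.1646]
tab 81 [0.4553 0.2043 0.1606] [0.4508 0.1884 0.1373] [0.4598 0.2235 0.1646]
blk 0.045660760811159926 131 ((0.4552164673805237, 0.20567172765731812), (0.06978020817041397, 0.10110815614461899), 2.152125835418701) ((0.4560509920120239, 0.20600207149982452), 0.060399129986763)
tab 0.16065609278983972 39 ((0.45526811480522156, 0.20381063222885132), (0.03833829239010811, 0.008937920443713665), 89.92139434814453) ((0.45487290620803833, 0.2038571834564209), 0.019403323531150818)
log 0.07838713903438822 94 ((0.489467591047287, -0.07272757589817047), (0.07898148149251938, 0.08219000697135925), 0.0808420181274414) ((0.48972100019454956, -0.07228109985589981), 0.04221774637699127)
knob 0.12685699026400216 25 ((0.490203857421875, -0.07105753570795059), (0.018819985911250114, 0.0213764738291502), 0.09819533675909042) ((0.4899582862854004, -0.07162806391716003), 0.011360750533640385)
railS 673 [0.6224 0.0187 0.2509] [ 0.6077 -0.1008  0.2414] [0.6358 0.1531 0.256 ]
[0.06967174 0.62090151] [0.25393589 0.25440048]
ring S [ 0.62754007 -0.02146609  0.255     ]
gaugeS 544 [0.4601 0.195  0.1161] [0.4346 0.1605 0.0602] [0.6389 0.234  0.2185]
tabS 200 [0.4609 0.1874 0.1557] [0.4476 0.1605 0.1356] [0.638  0.2238 0.2185]
logS 528 [ 0.5079 -0.0707  0.077 ] [ 0.4501 -0.1341  0.0551] [ 0.6198 -0.0334  0.095 ]
knobS 247 [ 0.6154 -0.1238  0.1347] [ 0.484  -0.1345  0.1004] [ 0.62   -0.0638  0.1695]
```

View pics/crop1.png

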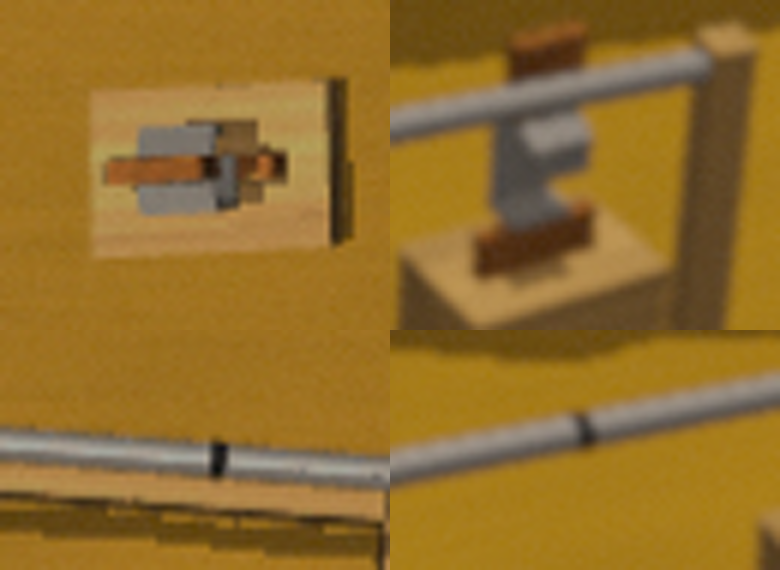

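The crops show the gauge upright in its block with the hook open towards +x, and the ring at top px (326.3,186.7) and scene px (332.8,166.7). Next I triangulate the ring and check that the whole route is reachable.

```bash
cat > tri.py <<'E'
from h import *
def tri(T,uT,S,uS):
    A=[];b=[]
    for f,(u,v) in((T,uT),(S,uS)):
        p=ray(f,u,v,0);q=ray(f,u,v,.3);d=(q-p)/np.linalg.norm(q-p);M=np.eye(3)-np.outer(d,d);A.append(M);b.append(M@p)
    x=np.linalg.lstsq(np.vstack(A),np.hstack(b),rcond=None)[0]
    return x,np.linalg.norm(np.vstack(A)@x-np.hstack(b))
E
python3 - <<'E'
from tri import *
import pickle
T=pickle.load(open('top0.pkl','rb'));S=pickle.load(open('scene0.pkl','rb'))
print(tri(T,(326.3,186.7),S,(332.8,166.7)))
pi=np.pi
for y0 in (0,pi,-pi):
    for n,p,y in(('pre',(.455,.205,.30),.0375),('grasp',(.455,.205,.138),.0375),('hookpre',(.56,.056,.31),-.073),('hook',(.62,.056,.30),-.073),('ring',(.614,-.019,.27),-.073),('knobx',(.49,-.072,.1),0),('knoby',(.49,-.072,.1),pi/2),('knoby-',(.49,-.072,.1),-pi/2)):
        q=robot.inverse_kinematics(list(p),[pi,0,y0+y]); print(round(y0,2),n,None if q is None else np.round(q,2))
E
```

```text
(array([ 0.61575895, -0.01795598,  0.24793902]), np.float64(0.0017298774908864403))
0 pre [-0.86  0.12  0.39  1.88 -0.05  1.14 -0.41]
0 grasp [-0.8   0.32  0.35  2.07 -0.15  0.78 -0.31]
0 hookpre [-0.63  0.25  0.56  1.74 -0.14  1.19 -0.1 ]
0 hook [-0.58  0.37  0.57  1.62 -0.21  1.22 -0.04]
0 ring [-0.49  0.39  0.62  1.68 -0.24  1.15  0.11]
0 knobx [-0.48  0.43  0.69  2.12 -0.41  0.72  0.47]
0 knoby [-0.29  0.38  0.43  2.11 -0.25  0.69  1.88]
0 knoby- [-0.71  0.56  1.03  2.13 -0.67  0.82 -0.83]
3.14 pre [-0.4   0.14 -0.12  1.86  0.02  1.15  2.65]
3.14 grasp [-0.29  0.33 -0.26  2.04  0.11  0.79  2.56]
3.14 hookpre [ 0.68  0.46 -1.17  1.67  0.44  1.3   2.5 ]
3.14 hook [ 0.6   0.6  -1.18  1.55  0.56  1.37  2.45]
3.14 ring [ 0.74  0.61 -1.18  1.61  0.58  1.32  2.54]
3.14 knobx [-0.75  0.62  1.11  2.13 -0.75  0.86 -2.32]
3.14 knoby [-0.71  0.56  1.03  2.13 -0.67  0.82 -0.83]
3.14 knoby- [-0.29  0.38  0.43  2.11 -0.25  0.69  1.88]
-3.14 pre [-0.4   0.14 -0.12  1.86  0.02  1.15  2.65]
-3.14 grasp [-0.29  0.33 -0.26  2.04  0.11  0.79  2.56]
-3.14 hookpre [ 0.68  0.46 -1.17  1.67  0.44  1.3   2.5 ]
-3.14 hook [ 0.6   0.6  -1.18  1.55  0.56  1.37  2.45]
-3.14 ring [ 0.74  0.61 -1.18  1.61  0.58  1.32  2.54]
-3.14 knobx [-0.75  0.62  1.11  2.13 -0.75  0.86 -2.32]
-3.14 knoby [-0.71  0.56  1.03  2.13 -0.67  0.82 -0.83]
-3.14 knoby- [-0.29  0.38  0.43  2.11 -0.25  0.69  1.88]
```

Run:
```python
from h import *
pi=np.pi
robot.goto([.4552,.205,.26],[pi,0,.0375])
robot.move_straight([.4552,.205,.138],vel=.12)
s=robot.sense();print(s['t'],s['tcp_pos'],s['wrist_force'])
robot.grip(0.0,40)
s=robot.sense();print(s['t'],s['tcp_pos'],s['tcp_rot'],s['wrist_force'],s['opening'])
f=robot.grab_frame('scene');save(f,'grasp_full.png')
cv2.imwrite('pics/grasp.png',cv2.resize(f['image'][100:220,320:480],None,fx=4,fy=4,interpolation=2)[:,:,::-1])
```

```text
3.025 [0.45573715 0.20523155 0.13860262] [ 0.45479408 -0.78626915  0.18798123]
3.7 [0.45542201 0.20507096 0.13815611] [-3.14139873e+00 -4.77501636e-04  3.75098475e-02] [0.35332584 0.10269782 1.5371489 ] 0.1145786188710183
```

View pics/grasp.png

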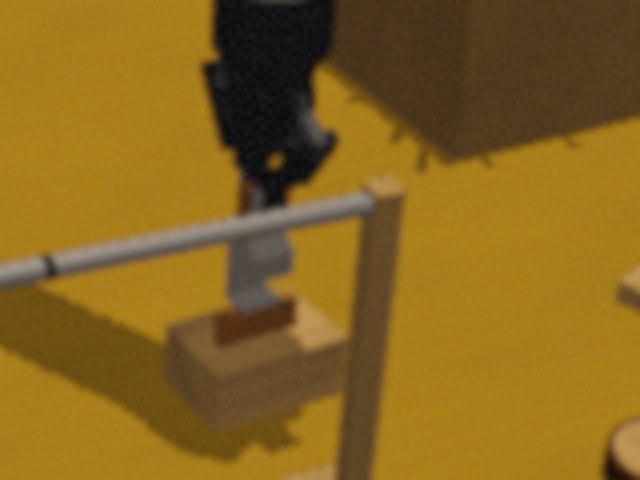

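The gauge tab is gripped squarely at picture (262,195). Next I lift it, carry it and thread it under the rail.

Run:
```python
from h import *
pi=np.pi
p=lambda m:(lambda s:print(m,round(s['t'],2),s['tcp_pos'].round(4),s['wrist_force'].round(2)))(robot.sense())
robot.move_straight([.4552,.205,.20],vel=.1);p('lift')
robot.move_straight([.555,.058,.303],vel=.2,attitude=[pi,0,-.073]);p('pre')
print(robot.move_straight([.6212,.058,.303],vel=.06,contact_N=5));p('in')
for n,sl in(('scene',(slice(90,210),slice(280,440))),('top',(slice(130,250),slice(210,370)))):
    f=robot.grab_frame(n);cv2.imwrite('pics/in_%s.png'%n,cv2.resize(f['image'][sl],None,fx=4,fy=4,interpolation=2)[:,:,::-1])
```

```text
lift 4.52 [0.4546 0.2048 0.1994] [ 0.47  0.27 -2.45]
pre 5.69 [0.5541 0.0591 0.3021] [-0.13 -0.04 -2.28]
False
in 6.94 [0.6209 0.058  0.3031] [-0.23  0.12 -1.23]
```

View pics/in_scene.png

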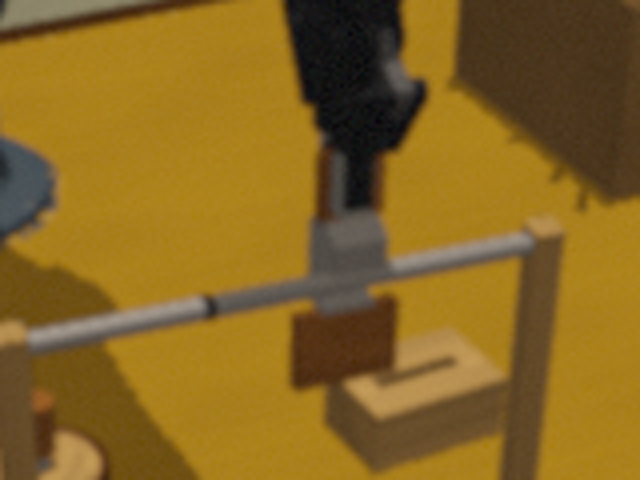

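The rail runs through the gap below the lip (345,285) with no contact. Next I lower the gauge until it bears on the rail.

Run:
```python
from h import *
p=lambda m:(lambda s:print(m,round(s['t'],2),s['tcp_pos'].round(4),s['wrist_force'].round(2)))(robot.sense())
print(robot.move_straight([.6212,.058,.262],vel=.025,contact_N=4));p('down')
robot.sleep(.3);p('settled')
for n,sl in(('scene',(slice(90,210),slice(280,440))),('top',(slice(130,250),slice(210,370)))):
    f=robot.grab_frame(n);cv2.imwrite('pics/on_%s.png'%n,cv2.resize(f['image'][sl],None,fx=4,fy=4,interpolation=2)[:,:,::-1])
```

```text
True
down 8.15 [0.6216 0.058  0.2735] [ 2.14 -0.09  2.12]
settled 8.45 [0.6216 0.058  0.2734] [4.74 0.2  3.7 ]
```

View pics/on_scene.png

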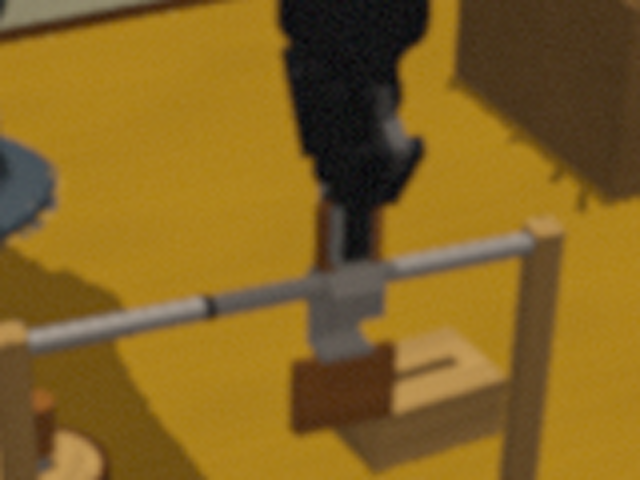

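The gauge is hooked: it made contact at the predicted height, with a slight +x side load. I ease that off and slide towards the ring, checking the forces.

Run:
```python
from h import *
p=lambda m:(lambda s:print(m,round(s['t'],2),s['tcp_pos'].round(4),s['wrist_force'].round(2)))(robot.sense())
robot.move_straight([.6224,.058,.2734],vel=.02);robot.sleep(.2);p('ease')
for y in (.03,.005,-.018):
    robot.move_straight([.6224-.073*(.058-y),y,.2736],vel=.05);p(y)
robot.sleep(.2);p('end')
for n,sl in(('scene',(slice(90,210),slice(270,430))),('top',(slice(130,250),slice(250,410)))):
    f=robot.grab_frame(n);cv2.imwrite('pics/r_%s.png'%n,cv2.resize(f['image'][sl],None,fx=4,fy=4,interpolation=2)[:,:,::-1])
```

```text
ease 9.01 [0.6219 0.058  0.2734] [0.2  0.73 4.39]
0.03 9.72 [0.6198 0.0283 0.2733] [-0.22 -1.42  3.05]
0.005 10.37 [0.618  0.0029 0.2734] [-1.61 -2.17  2.01]
-0.018 10.97 [ 0.6167 -0.0197  0.2735] [-2.27 -1.76  2.23]
end 11.18 [ 0.6168 -0.0185  0.2735] [-1.25 -1.03  0.74]
```

View pics/r_scene.png

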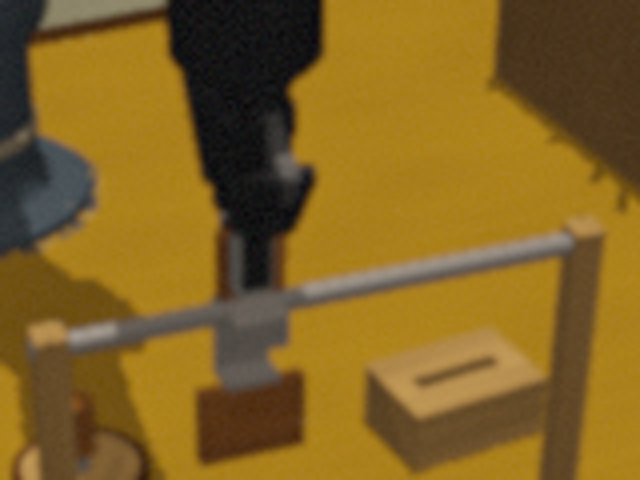

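The strap is centred on the ring's pixel, about (251,307) in the crop. I release the gauge, rise and check it from both cameras.

Run:
```python
from h import *
import pickle
p=lambda m:(lambda s:print(m,round(s['t'],2),s['tcp_pos'].round(4),s['wrist_force'].round(2)))(robot.sense())
robot.grip(.45);p('open')
s=robot.sense()['tcp_pos']
robot.move_straight([s[0],s[1],.38],vel=.12);p('up')
robot.move_straight([.52,-.06,.38],vel=.2);robot.sleep(1.0);p('clear')
o=[]
for n,sl in(('scene',(slice(130,220),slice(270,430))),('top',(slice(150,240),slice(250,410)))):
    f=robot.grab_frame(n);pickle.dump(dict(f),open(n+'1.pkl','wb'));o.append(cv2.resize(f['image'][sl],None,fx=5,fy=3.3*5/3.3*.66,interpolation=2) if 0 else cv2.resize(f['image'][sl],None,fx=3.3,fy=3.3,interpolation=2))
cv2.imwrite('pics/rel.png',np.vstack(o)[:,:,::-1])
S=pickle.load(open('scene1.pkl','rb'));V=pts(S)
w=V[165:215,300:355];m=(w[...,2]>.15)&(w[...,2]<.2)&(abs(w[...,0]-.617)<.03)
P=w[m];print('plate',len(P),np.median(P,0),P.min(0),P.max(0))
```

```text
open 11.67 [ 0.617  -0.0176  0.2736] [0.9  0.3  0.04]
up 12.7 [ 0.6166 -0.0175  0.379 ] [-0.44  0.16 -0.1 ]
clear 14.38 [ 0.52 -0.06  0.38] [0.5  0.31 0.56]
plate 457 [ 0.61736288 -0.01950879  0.1778529 ] [ 0.60582774 -0.04749849  0.1542243 ] [0.62345712 0.01432949 0.19996199]
```

View pics/rel.png

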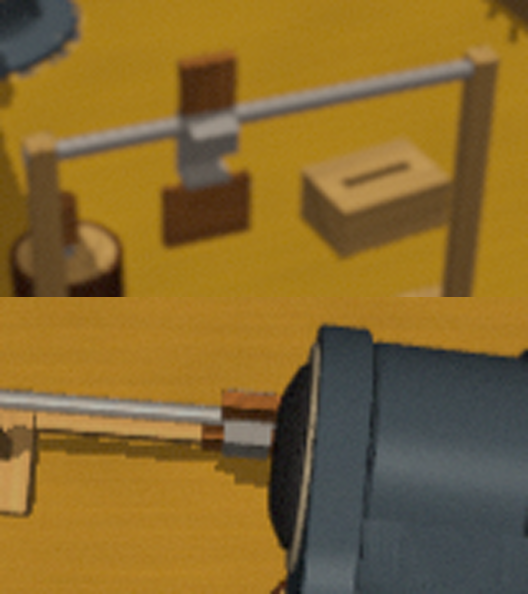

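The gauge hangs freely and alone at crop px (207,130). I check its tilt, then grip the knob gently and look at the side forces.

Run:
```python
from h import *
import pickle
S=pickle.load(open('scene1.pkl','rb'));V=pts(S)
w=V[140:210,315:350].reshape(-1,3);w=w[abs(w[:,0]-.617)<.03]
for a,b in((.16,.19),(.27,.295)):
    P=w[(w[:,2]>a)&(w[:,2]<b)];print(a,len(P),np.median(P,0))
pi=np.pi
p=lambda m:(lambda s:print(m,round(s['t'],2),s['tcp_pos'].round(4),s['wrist_force'].round(2),s['torque'].round(2),s['opening'].round(3)))(robot.sense())
robot.goto([.4898,-.0717,.22],[pi,0,0]);robot.grip(.65)
print(robot.move_straight([.4898,-.0717,.101],vel=.08,contact_N=6));robot.sleep(.3);p('at')
robot.grip(0,20);p('grip');robot.sleep(.4);p('grip2')
f=robot.grab_frame('scene');cv2.imwrite('pics/knob.png',cv2.resize(f['image'][130:270,230:390],None,fx=4,fy=4,interpolation=2)[:,:,::-1])
```

```text
0.16 302 [ 0.61730236 -0.01938063  0.17518484]
0.27 206 [ 0.62220673 -0.01962026  0.28415743]
FalseTraceback (most recent call last):
  File "<stdin>", line 10, in <module>
  File "<stdin>", line 8, in <lambda>
  File "<stdin>", line 8, in <lambda>
AttributeError: 'float' object has no attribute 'round'
```

Run:
```python
from h import *
p=lambda m:(lambda s:print(m,round(s['t'],2),s['tcp_pos'].round(4),s['wrist_force'].round(2),s['torque'].round(2),round(s['opening'],3)))(robot.sense())
p('at')
robot.grip(0,20);p('grip');robot.sleep(.4);p('grip2')
f=robot.grab_frame('scene');cv2.imwrite('pics/knob.png',cv2.resize(f['image'][130:270,230:390],None,fx=4,fy=4,interpolation=2)[:,:,::-1])
```

```text
at 17.42 [ 0.4899 -0.0717  0.1012] [-0.47 -0.34  0.03] [ 0.04 -0.03  0.01] 0.646
grip 17.81 [ 0.49   -0.0717  0.1011] [ 0.06 -0.22  1.08] [ 0.06 -0.09 -0.01] 0.247
grip2 18.21 [ 0.4899 -0.0717  0.1011] [-0.17  0.3   1.51] [-0.02 -0.11 -0.03] 0.249
```

View pics/knob.png

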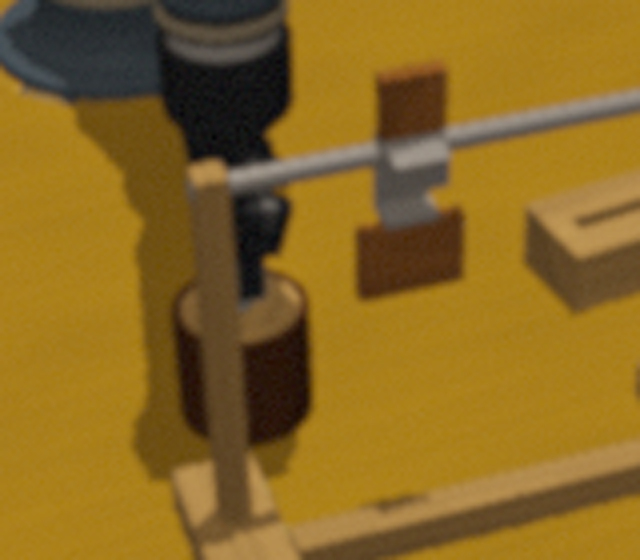

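The knob is gripped with almost no side force. The gauge's edge is at about 0.1553 m and the knob's top at about 0.126 m, so I draw it up 29.3 mm.

Run:
```python
from h import *
import pickle
p=lambda m:(lambda s:print(m,round(s['t'],2),s['tcp_pos'].round(4),s['wrist_force'].round(2),s['torque'].round(2),round(s['opening'],3)))(robot.sense())
robot.grip(0,35)
for z in (.110,.120,.1304):
    robot.move_straight([.4899,-.0717,z],vel=.025);p(z)
robot.sleep(.6);p('end')
S=robot.grab_frame('scene');V=pts(S);pickle.dump(dict(S),open('s2.pkl','wb'))
w=V[130:220,230:390];w=w.reshape(-1,3)
P=w[(abs(w[:,0]-.617)<.015)&(abs(w[:,1]+.019)<.02)&(w[:,2]>.145)&(w[:,2]<.2)];print('plate low',np.percentile(P[:,2],[0,1,3]),np.median(P,0))
T=robot.grab_frame('top');W=pts(T)[200:290,300:390].reshape(-1,3)
P=W[(np.hypot(W[:,0]-.49,W[:,1]+.0717)<.011)];P=P[(P[:,2]>.13)&(P[:,2]<.17)];print('knob top view',len(P),np.median(P,0) if len(P) else '')
cv2.imwrite('pics/fin.png',cv2.resize(S['image'][130:270,230:390],None,fx=4,fy=4,interpolation=2)[:,:,::-1])
```

```text
0.11 18.98 [ 0.4897 -0.0717  0.1101] [ 0.92  0.66 -0.61] [ 0.01 -0.12 -0.03] 0.248
0.12 19.53 [ 0.4898 -0.0716  0.1201] [ 0.66  0.15 -1.54] [ 0.06 -0.02 -0.01] 0.249
0.1304 20.1 [ 0.4898 -0.0716  0.1304] [-0.61 -0.18 -2.11] [ 0.   -0.04 -0.02] 0.248
end 20.7 [ 0.4899 -0.0717  0.1304] [-0.97 -0.33 -1.59] [-0.    0.04 -0.01] 0.252
plate low [0.15445243 0.15557629 0.15664236] [ 0.61766875 -0.01943077  0.17801713]
knob top view 0
```

View pics/fin.png

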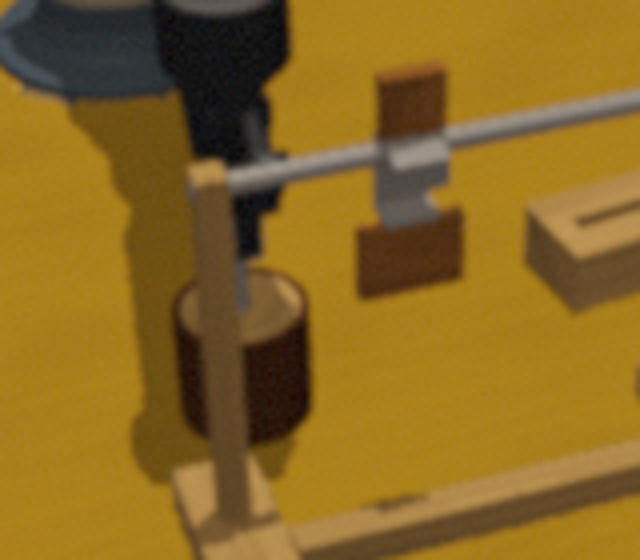

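The rod is up, with its weight on the wrist, and its steel shows above the bore at (242,285). The gauge is undisturbed with its lower edge at about 0.155 m. I hand in.

```bash
python3 -c "
from plant import robot
robot.close_job()"
```

```text
the job is handed in; nothing more can be done
```

The gauge is hanging on the rail over the ring, and I handed the job in with the gripper still holding the raised rod. The robot's clock read about 21 s; no verdict is reported.

- **Gauge:** I hooked it on 76 mm left of the ring, slid it along the rail and let go. It hangs tilted by about 0.045 rad, at y ≈ -19 mm against the ring's ≈ -18 mm. Its lower edge is at about 155 mm by both arm position and depth image.
- **Rod:** I gripped the knob with almost no side force and drew it straight up 29.3 mm. At the end the wrist carried about 1.6 N and side forces stayed around 1 N or less.
- **Not confirmed:** The last camera check of the knob's top gave no reading, because the gripper hid it. Its final height of about 155 mm comes from its first measured height (126 mm) plus the lift, accurate to about 2 mm. I took no final look at the bystanders, but the arm was never near them.

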